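Load the owl and swing the tray round its pin to the fence

TASK

Stand the larger owl upright in the pocket of the wooden tray, and park the tray on its board by pushing it: fork fully home on the pivot pin, and swung round the pin until its long side lies flush along the dark fence. The owl stands in the tray's way at first. Keep the tray flat on the board, and do not disturb the other castings.

Things in the scene. Friction and masses are not known exactly. Their poses are not given: they have to be found in the camera images.
- board: plywood board fixed on the table, 275 x 395 x 10 mm (top at z = 10 mm). Origin: on its underside under the pivot pin's axis; it spans x -75 to +200 and y -255 to +140 mm from there. When parked, the tray points from the pin along the board's -y, its side against the fence, which stands at the board's -x side of it
- fence (a point): middle of the contact face of the dark wooden fence fixed on the board, at the board's top (board x -42, y -115 mm; axes as the board's). The face looks to the board's +x; the fence is 60 mm long along board y, 16 mm wide, 14 mm high. The parked tray's long side touches this face
- pivot (a point): centre of the foot of the fixed upright steel pivot pin, on the board's top; pin 16 mm in diameter, 36 mm high
- tray: loose flat wooden tray, 0.2 to 0.45 kg, on the board. Origin: underside, where the pin's axis is when the pin sits at the closed end of the fork slot; +x runs to the far end. Spans x -36 to 150, y -42 to 42 mm. Floor and fork tines (x -36 to 8) 10 mm thick; side lips (x 20 to 150) and end lip 9 mm wide, 22 mm high, outer faces flush with the edges
- tray_end (a point): middle of the tray's far end face, at its underside (tray x = 150 mm; axes as the tray's). At the start the tray points 60 to 87 degrees anticlockwise (seen from above) of its parked heading, so its tray +y side is the one to push to swing it clockwise
- slot_end (a point): closed end of the tray's fork slot, at the underside (tray x = 8 mm; axes as the tray's). The slot is 20 mm wide and open at the fork tips, 44 mm away. At the start the pin already stands in the slot, 6 to 18 mm short of home; pushing the far end towards the pin takes it home
- pocket (a point): centre of the pocket's floor in the tray (at tray x = 90, y = 0, z = 10 mm; axes as the tray's): opening 57 mm along tray x, 66 mm along tray y, walls 12 mm high above the floor
- table_owl: the larger plaster owl, 46 (its x) x 55 (its y) x 60 mm high, 45 to 70 g. Origin: centre of its underside; z up. It fits the pocket only with its x along the tray's x, either way round. It stands on the board in the area that the tray must swing through and park on, within 16 mm of the board's y axis
- table_frog: bystander: plaster frog 76 x 69 x 38 mm, origin centre of underside, standing on the board beside the tray's +y side, 30 to 50 mm clear of it
- owl_4: bystander: the smaller plaster owl 37 x 44 x 48 mm, on the board; origin centre of underside
- knit_coil_2: bystander: plaster knit-textured cocoon 74 x 45 x 41 mm, on the board; origin centre of underside
- cast_shell_4: bystander: flat plaster shell 43 x 67 x 21 mm, on the board; origin centre of underside
- table_rabbit: bystander: plaster rabbit 51 x 52 x 77 mm on the table at the back left; origin centre of underside
Not all that is in view belongs to the job. Leave any pink or yellow look-alike of the knit_coil_2 alone.

How it is judged:
By the outcome, as a careful person would: the job done as asked, in the order asked, and still so for the second after the job is handed in, with the robot touching nothing.
It also fails if it takes over 58 s, if anything falls off the work surface, if the arm or the gripper's body presses on something with over 40 N, if the wrist force passes 120 N, or if a joint passes its speed limit or range.

ROBOT

A 6-joint arm with a two-finger parallel gripper is mounted at the origin on a cart in front of the work surface, level with it; the furniture and walls round the work are solid. World frame = base frame: x ahead of the robot, y to its left, z up, the work surface at z = 0. Lengths are in m, angles in degrees, forces in N, time in s.
With the tool pointing down it reaches from about 0.3 to 0.75 m from the base axis. Payload 8.5 kg.
Tool frame: the origin (TCP) lies at the very end of the fingers, on their centre line; the grasp point (between the pads) lies 19 mm behind it; z points along the fingers, y is the line along which they close (so a half turn about z gives the same grasp; the last joint's range is limited). The gripper opens to 85 mm and grips with 20 to 120 N. Pads are 22 mm wide; open, the fingers measure 114 mm over their backs; the gripper's body (76 mm by 85 mm) begins 54 mm behind the grasp point. The pads swing forward as they close: fully open they stand 13 mm farther back than shut.
Start: joints at [59.8, 21.807, 74.336, -0, 83.858, -12.336], TCP at [0.169, 0.523, 0.231] pointing down, gripper open.
Joint ranges: [-178.18, 178.18], [-50.72, 133.34], [12.68, 142.11], [-81.47, 261.47], [9.98, 163.14], [-165.26, 165.26]. Speed limits (degrees/s): [136.94, 136.94, 180, 180, 180, 180].

INTERFACE

Orientations are given as a 3x3 rotation matrix whose columns are the frame's x, y, z axes.
In Python, from rig import env, optics, spotter gives the robot as it stands.
- The arm moves only by the shell command python3 -m crank 'ROWS' [FORCE]. ROWS is JSON, one flat list of numbers, 5 for each row, row after row: the finger opening in cm, from 0 to 8.54, then the shift along the tool's x, y, z in cm, then the turn about the tool's z in rad. A call has exactly 8 rows; each row shifts and turns the commanded pose from where the row before left it, along the tool's axes as they then stand; what a row does not reach is not made up. A row lasts 1/12 s, in which the tool goes at most 41.7 mm and 7.16 degrees, less where a joint would pass 70% of its speed; a pose out of reach is approached as far as the arm can. A call is refused whole if a number of a shift passes 4.17 or a number of a turn 0.125, either way. A call with a gripper value outside its range is refused whole. The fingers move at their own pace and stop on an object; FORCE is the grip in N (left out, the last holds). Time passes only in rows, so rows that do not move let the fingers close, or fill a call up. It gives the time, the measured TCP pose, the force, the opening and the grip force at its end, in the units of the state.
- env.observe(): the state, without advancing time (a new reading comes with each control period).
- optics.get_image(name): name is "side" or "top" or "wrist"; returns a dict with "color" (384x512x3 uint8, red, green, blue), "intrinsics" (3x3 intrinsics, pixels), "pose" (4x4, takes a point from camera to world coordinates). Camera axes: x right, y up, looking along -z (the intrinsics and any distortion apply to the point x, -y, -z); pixel columns grow to the right and rows downward; lengths in m; the calibration is good to about 2 mm. A picture is of the moment at which its call begins. There is no depth.
- env.close_job(): hands the job in; it is judged then, once.
Trained networks look in a picture, given as the dict that the camera call returned (one of the last four; its "shot" number tells which), for a name from the list of things; names that differ only in an ending like _2 or _b are one class to them, and where a whole thing is asked for, a point or a joint stands for the part that bears it (a point fixed in the world has none). Each returns a list of dicts, best first, with "score" (0 to 1); they miss things now and then, are a little off and sometimes report something else, mostly with a low value. They report only what shows in the picture. A call takes as long as a camera call. They do not tell look-alikes from the thing itself.
- spotter.look_for(picture, query): "at" ([column, row] as shares, 0 to 1, of the picture: columns of its width, rows of its height, amid what is visible of it).
The state is a dict: "time_s": time; "q": joint angles; "qvel": joint speeds; "joint_efforts": joint torques, N m; "position": TCP position; "tool_rot": TCP orientation; "ft_force": force on the tool from outside, world axes, zero at the start; "wrist_torque": the same for the moment, N m; "grip_width": finger opening in m; "gripper_force": force on a finger pad.
Only numpy, scipy, OpenCV 4.12 (cv2) and the standard library are available. Lean on these libraries where they do the work, as an engineer would, in place of code of your own. Each camera call takes 0.05 s, during which the arm holds its last target. There are 200 camera calls.

## Working session

There is one attempt and no reset: what is moved stays moved. The work goes in short steps, Python scripts to look and compute and a shell command to move; the robot and the scene stay as the last step left them, time stands still between calls to the robot, and variables do not carry over. Pictures are saved under pics/ and viewed, at most 10 in all, crops included, and the job is handed in when it is done.

```bash
ls; mkdir -p pics
cat > h.py <<'E'
import numpy as np, cv2
from rig import env, optics, spotter
def ray(p,uv):
    K=np.array(p["intrinsics"]);T=np.array(p["pose"])
    d=np.array([(uv[0]-K[0,2])/K[0,0],-(uv[1]-K[1,2])/K[1,1],-1.])
    return T[:3,3],T[:3,:3]@d
def at(p,uv,z):
    o,d=ray(p,uv);return o+d*(z-o[2])/d[2]
def px(p,X):
    K=np.array(p["intrinsics"]);T=np.array(p["pose"])
    c=T[:3,:3].T@(np.array(X)-T[:3,3]);return np.array([K[0,0]*c[0]/-c[2]+K[0,2],K[1,1]*-c[1]/-c[2]+K[1,2]])
def save(p,n,s=1.5,crop=None):
    im=p["color"][:,:,::-1]
    if crop: a,b,c,d=crop; im=im[b:d,a:c]
    cv2.imwrite("pics/"+n,cv2.resize(im,None,fx=s,fy=s,interpolation=cv2.INTER_CUBIC))
def find(p,q,n=3):
    return [(round(r["score"],2),np.round(np.array(r["at"])*[512,384],1)) for r in spotter.look_for(p,q)[:n]]
E
python3 - <<'E'
from h import *
np.set_printoptions(precision=4,suppress=True)
P={n:optics.get_image(n) for n in("top","side","wrist")}
print({k:v.keys() for k,v in P.items()})
save(P["top"],"top0.png");save(P["side"],"side0.png")
for n in("top","side"):
    p=P[n];print(n,p["intrinsics"],np.array(p["pose"]))
    for q in "fence pivot tray tray_end slot_end pocket table_owl table_frog owl_4 knit_coil_2 cast_shell_4".split():
        r=find(p,q); print(q,[(s,u,at(p,u,.01)[:2]) for s,u in r])
s=env.observe();print(s["position"],s["tool_rot"],s["time_s"])
E
```

```text
pics
{'top': dict_keys(['color', 'intrinsics', 'pose', 'shot']), 'side': dict_keys(['color', 'intrinsics', 'pose', 'shot']), 'wrist': dict_keys(['color', 'intrinsics', 'pose', 'shot'])}
top [[352.8603   0.     255.9708]
 [  0.     352.8603 195.4279]
 [  0.       0.       1.    ]] [[ 0.1158  0.9717 -0.2058  0.4039]
 [-0.9933  0.1133 -0.0238 -0.0223]
 [ 0.0002  0.2072  0.9783  1.1199]
 [ 0.      0.      0.      1.    ]]
fence [(0.97, array([268.5, 222. ]), array([ 0.5566, -0.0447])), (0.71, array([290.9, 232.7]), array([ 0.5311, -0.1183])), (0.7, array([258.2, 221.3]), array([ 0.5551, -0.0121]))]
pivot [(0.62, array([270. , 226.3]), array([ 0.5436, -0.0509]))]
tray [(0.68, array([255.6, 220.8]), array([ 0.5557, -0.0037]))]
tray_end [(0.8, array([257.6, 219. ]), array([ 0.5621, -0.0093]))]
slot_end [(0.64, array([259.7, 218. ]), array([ 0.5661, -0.0156]))]
pocket [(0.92, array([257.6, 222.8]), array([ 0.5501, -0.0107]))]
table_owl [(0.5, array([290.7, 234.3]), array([ 0.5261, -0.1182]))]
table_frog [(0.73, array([221.9, 196.4]), array([0.6216, 0.113 ]))]
owl_4 [(0.51, array([220.1, 255.
[... 961 characters left out ...]
0.5629, -0.0011])), (0.22, array([183. , 198.4]), array([0.4372, 0.1257]))]
table_owl [(0.66, array([258.3, 234.6]), array([ 0.5368, -0.1055]))]
table_frog [(0.75, array([235.9, 178.1]), array([0.6035, 0.117 ])), (0.49, array([249.6, 207.4]), array([ 0.5711, -0.01  ]))]
owl_4 [(0.8, array([182.6, 198.4]), array([0.4363, 0.1263]))]
knit_coil_2 [(0.9, array([292.7, 203.7]), array([ 0.6757, -0.0645])), (0.76, array([340.1, 292.1]), array([ 0.5932, -0.3487])), (0.55, array([301.7, 315.8]), array([ 0.4877, -0.3472]))]
cast_shell_4 [(0.82, array([301.8, 239.6]), array([ 0.6171, -0.1806]))]
[0.1687 0.5235 0.2313] [[-0.9518  0.3068  0.    ]
 [ 0.3068  0.9518 -0.    ]
 [-0.     -0.     -1.    ]] 1.25
```

View pics/top0.png

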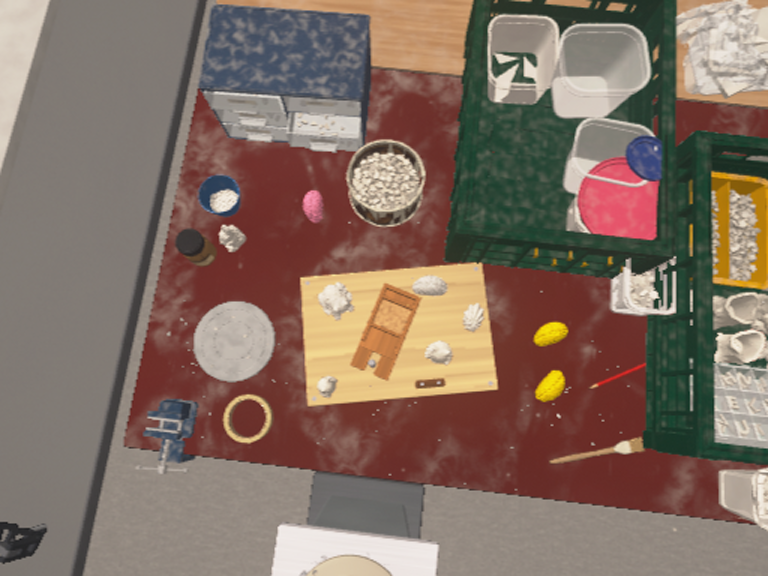

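View pics/side0.png

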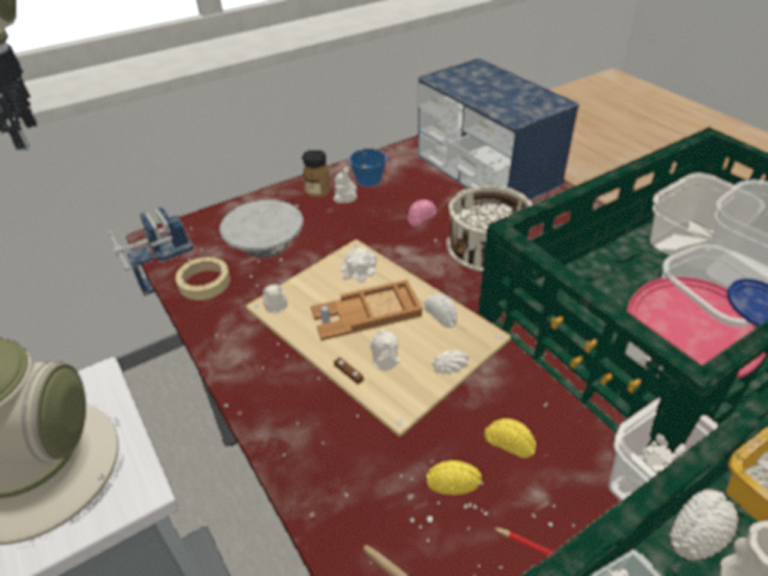

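The top view shows the board with the pin at about (248,242) and the tray pointing up-right. The larger owl is at (292,235) and the smaller owl at (218,257). The frog is at (223,199), the cocoon at (286,190), the shell at (315,211) and the fence at (287,255).

Candidates for the owl are the white casting at (292,235), the small one at (218,257), and the rabbit at (153,158). The description ("near the board's y axis, in the tray's swing area") picks (292,235). I'll fit the board next and check the owl in a close crop.

```bash
cat > fit0.py <<'E'
from h import *
np.set_printoptions(precision=4,suppress=True)
p=optics.get_image("top")
from scipy.optimize import least_squares
c=np.array([[301,278],[483,264],[497,388],[307,406]])/1.5
W=np.array([at(p,u,.01)[:2] for u in c]);print(W)
B=np.array([[200,140],[200,-255],[-75,-255],[-75,140]])/1000
def T(v,X):
    c,s=np.cos(v[2]),np.sin(v[2]);return np.array(X)@np.array([[c,s],[-s,c]])+v[:2]
r=least_squares(lambda v:(T(v,B)-W).ravel(),[.5,0,0]);print(r.x,np.degrees(r.x[2]),r.fun*1000)
b=r.x
print("pin top px pred",px(p,[*b[:2],.046]))
for n,X in dict(owl=(292,235),frog=(223,199),owl4=(218,257),coil=(286,190),shell=(315,211)).items():
    w=at(p,X,.03)[:2];print(n,w)
for n,X in dict(tend=(400.5/1.5,289/1.5),nose=(372/1.5,372/1.5)).items(): print(n,at(p,X,.03)[:2])
w=optics.get_image("wrist");s=env.observe()
R=np.array(s["tool_rot"]);Tw=np.array(w["pose"])
print("cam in tool",R.T@(Tw[:3,3]-s["position"]),"\n",R.T@Tw[:3,:3],w["intrinsics"])
save(p,"crop1.png",3.6,(195,165,345,280))
E
python3 fit0.py
```

```text
[[ 0.6498  0.1862]
 [ 0.7265 -0.2012]
 [ 0.4656 -0.2504]
 [ 0.3842  0.134 ]]
[0.4839 0.0112 0.1982] 11.355884619785924 [ 2.5855  1.6458  3.7289  1.8088 -4.9824 -3.147  -1.332  -0.3077]
pin top px pred [247.9463 242.0075]
owl [ 0.5222 -0.1206]
frog [0.6098 0.106 ]
owl4 [0.4295 0.0968]
coil [ 0.6617 -0.0883]
shell [ 0.6052 -0.185 ]
tend [ 0.6461 -0.0294]
nose [0.467  0.0093]
cam in tool [ 0.0673 -0.0013 -0.1434] 
 [[-0.0004  0.9641  0.2655]
 [ 1.      0.0006 -0.0008]
 [-0.001   0.2655 -0.9641]] [[306.1029   0.     255.0076]
 [  0.     306.1029 188.5982]
 [  0.       0.       1.    ]]
```

View pics/crop1.png

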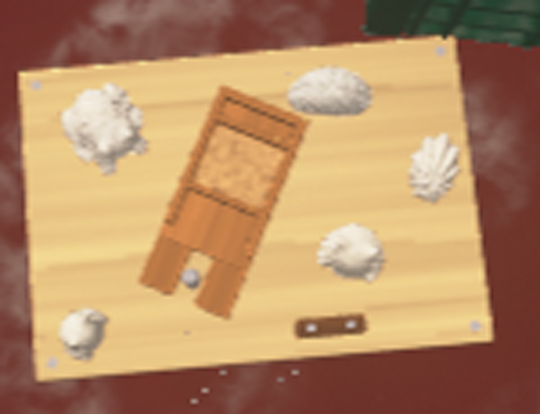

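The crop confirms the choice: the larger owl is at crop (352,250), level with the tray's swing area, and the smaller one is at bottom left. Next I'll bring the wrist camera over the board.

```bash
python3 -m crank '[8.5,-2.5,-2.4,0,0, 8.5,-2.9,-2.8,0,0, 8.5,-2.9,-2.8,0,0, 8.5,-2.9,-2.8,0,0, 8.5,-2.9,-2.8,0,0, 8.5,-2.9,-2.8,0,0, 8.5,-2.9,-2.8,0,0, 8.5,-2.9,-2.8,0,0]' 40; python3 -m crank '[8.5,-2.9,-2.8,0,0, 8.5,-2.9,-2.8,0,0, 8.5,-2.9,-2.8,0,0, 8.5,-2.9,-2.8,0,0, 8.5,-2.9,-2.8,0,0, 8.5,-2.9,-2.8,0,0, 8.5,-2.0,-2.0,0,0, 8.5,0,0,0,0]'
python3 - <<'E'
from h import *
w=optics.get_image("wrist");save(w,"w1.png",1.55);
import pickle;pickle.dump(w,open("w1.pkl","wb"))
E
```

```text
time_s: 2.02
position: [0.3186, 0.2424, 0.2316]
tool_rot: [[-0.952, 0.306, 0.001], [0.306, 0.952, 0.0], [-0.001, 0.001, -1.0]]
ft_force: [1.0, -0.1, -0.1]
grip_width: 0.0852
gripper_force: 0.0
time_s: 2.68
position: [0.4474, 0.0015, 0.2311]
tool_rot: [[-0.95, 0.311, 0.001], [0.311, 0.95, -0.001], [-0.001, -0.001, -1.0]]
ft_force: [0.0, -0.3, 0.4]
grip_width: 0.0849
gripper_force: 0.0
```

View pics/w1.png

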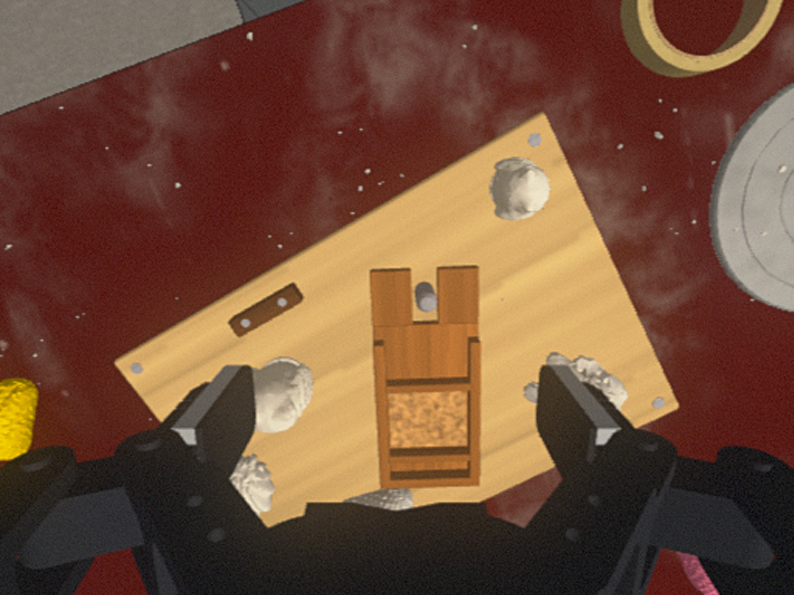

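The wrist view shows the tray, pin (425,297), fence, and the owl at (282,395), partly hidden by a finger. I'll fit the board and tray from these corners.

```bash
cat > fit1.py <<'E'
from h import *
import pickle
from scipy.optimize import least_squares
np.set_printoptions(precision=4,suppress=True)
p=pickle.load(open("w1.pkl","rb"))
def M(v,X):
    X=np.atleast_2d(X).astype(float)/1000;c,s=np.cos(v[2]),np.sin(v[2])
    return np.c_[X[:,:2]@np.array([[c,s],[-s,c]])+v[:2],X[:,2]]
def fit(X,U,v0):
    f=lambda v:np.ravel([px(p,x)-u for x,u in zip(M(v,X),U)])
    r=least_squares(f,v0);return r.x,r.fun.reshape(-1,2)
s=1.55
U=np.array([[544,112],[115,361],[679,408],[302,297],[238,337]])/s
X=[[-75,140,10],[-75,-255,10],[200,140,10],[-42,-85,10],[-42,-145,10]]
b,e=fit(X,U,[.48,.01,.2]);print("board",b,np.degrees(b[2]));print(e)
U=np.array([[371,270],[478,266],[382,487],[480,485],[374,342],[480,340]])/s
X=[[-36,-42,20],[-36,42,20],[150,-42,32],[150,42,32],[20,-42,32],[20,42,32]]
t,e=fit(X,U,[.48,.01,-.2]);print("tray",t,np.degrees(t[2]));print(e)
print("short of home",1000*np.array([[np.cos(t[2]),np.sin(t[2])],[-np.sin(t[2]),np.cos(t[2])]])@(b[:2]-t[:2]), "swing",np.degrees(t[2]-b[2])+90)
print("pin px pred",px(p,[*b[:2],.046])*s,px(p,[*b[:2],.01])*s)
print("pocket",M(t,[90,0,20]))
print("owl centre guess z.04",at(p,np.array([282,395])/s,.04))
np.savez("bt.npz",b=b,t=t)
E
python3 fit1.py
```

```text
board [0.4848 0.0109 0.2029] 11.623694107506623
[[-1.072  -0.3349]
 [-3.005   1.2589]
 [-0.0031  0.5692]
 [ 1.3964  0.9581]
 [ 2.7438 -2.2363]]
tray [ 0.4989  0.0085 -0.2775] -15.897273928995341
[[-0.8424 -0.2619]
 [ 1.0474 -0.4139]
 [-0.7836  0.3427]
 [ 0.1971 -0.5328]
 [-0.7833  1.1644]
 [ 1.1067 -0.1382]]
short of home [-14.232   -1.4928] swing 62.47903196349803
pin px pred [425.3634 304.7197] [422.5961 291.5378]
pocket [[ 0.5855 -0.0162  0.02  ]]
owl centre guess z.04 [ 0.522  -0.1169  0.04  ]
```

```bash
python3 -m crank '[8.5,-2.7,-2.2,1.5,0, 8.5,-2.7,-2.2,1.5,0, 8.5,-2.7,-2.2,1.5,0, 8.5,-2.7,-2.3,1.5,0, 8.5,0,0,0,0, 8.5,0,0,0,0, 8.5,0,0,0,0, 8.5,0,0,0,0]'
python3 - <<'E'
from h import *
w=optics.get_image("wrist");save(w,"w2.png",1.55);print(find(w,"table_owl"))
import pickle;pickle.dump(w,open("w2.pkl","wb"))
E
```

```text
time_s: 3.4
position: [0.5204, -0.1108, 0.1721]
tool_rot: [[-0.952, 0.305, 0.001], [0.305, 0.952, -0.0], [-0.001, 0.0, -1.0]]
ft_force: [-0.1, -0.1, -1.2]
grip_width: 0.0854
gripper_force: 0.0
[(0.83, array([247.9, 177.9])), (0.27, array([213.3, 266.4]))]
```

View pics/w2.png

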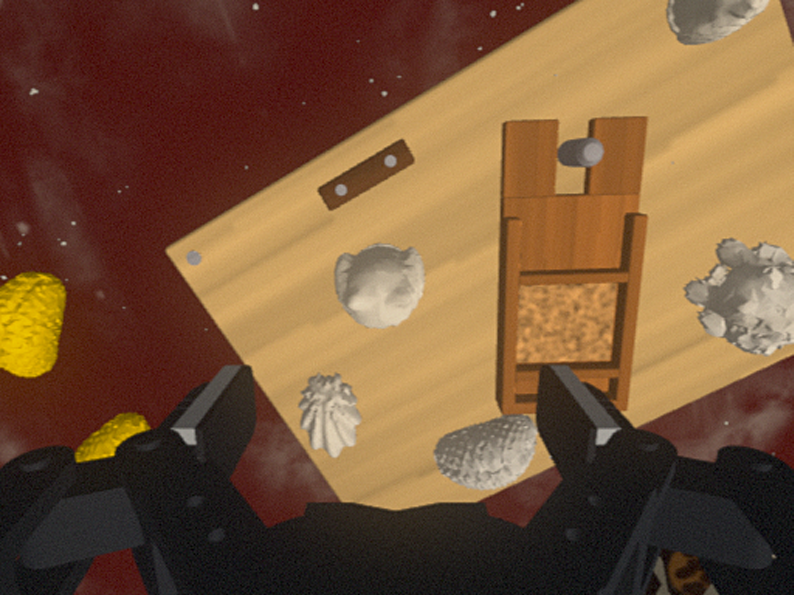

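```bash
cat > owl.py <<'E'
from h import *
import pickle
p=pickle.load(open("w2.pkl","rb"))
im=p["color"];hsv=cv2.cvtColor(im,cv2.COLOR_RGB2HSV)
m=((hsv[...,1]<75)&(hsv[...,2]>60)).astype(np.uint8)
m[:, :]=cv2.morphologyEx(m,cv2.MORPH_OPEN,np.ones((3,3),np.uint8))
n,l,st,c=cv2.connectedComponentsWithStats(m)
k=min(range(1,n),key=lambda i:np.hypot(*(c[i]-[245,184])));print(st[k],c[k])
cs,_=cv2.findContours((l==k).astype(np.uint8),0,1);cs=cs[0][:,0]
for z in(.025,.04):
    W=np.array([at(p,u,z)[:2] for u in cs],np.float32)
    print(z,cv2.minAreaRect(W*1000),W.mean(0))
    for a in range(-90,90,15):
        r=np.radians(a);q=W@[np.cos(r),np.sin(r)];print(a,round(1000*np.ptp(q),1),round(500*(q.max()+q.min()),1),end="; ")
    print()
big=cv2.resize(im[150:220,205:285,::-1],None,fx=7,fy=7,interpolation=cv2.INTER_CUBIC)
side=optics.get_image("side");t=np.zeros_like(big);u=px(side,[.52,-.115,.04]).astype(int);print(u)
t=cv2.resize(side["color"][u[1]-30:u[1]+30,u[0]-30:u[0]+30,::-1],(490,490),interpolation=cv2.INTER_CUBIC)
out=cv2.resize(np.hstack([big,t]),None,fx=.75,fy=.75);cv2.imwrite("pics/owl.png",out);print(out.shape)
E
python3 owl.py
```

```text
[ 216  157   58   55 2447] [244.98569677 183.27543931]
0.025 ((525.3561401367188, -124.10800170898438), (55.52406692504883, 54.79328155517578), 73.0946273803711) [ 0.52356064 -0.12325535]
-90 57.3 122.7; -75 58.1 253.4; -60 59.9 367.5; -45 59.5 457.3; -30 56.1 516.6; -15 54.9 539.6; 0 53.9 525.8; 15 56.8 474.2; 30 57.6 390.9; 45 56.7 281.6; 60 56.4 154.2; 75 55.5 16.4; 
0.04 ((521.7630615234375, -122.42161560058594), (52.65685272216797, 51.9638557434082), 73.09476470947266) [ 0.5200602 -0.121613 ]
-90 54.3 121.1; -75 55.1 251.0; -60 56.8 364.3; -45 56.4 453.7; -30 53.2 512.6; -15 52.0 535.7; 0 51.2 522.2; 15 53.9 471.2; 30 54.6 388.8; 45 53.7 280.4; 60 53.5 153.9; 75 52.6 17.1; 
[254 231]
(368, 788, 3)
```

View pics/owl.png

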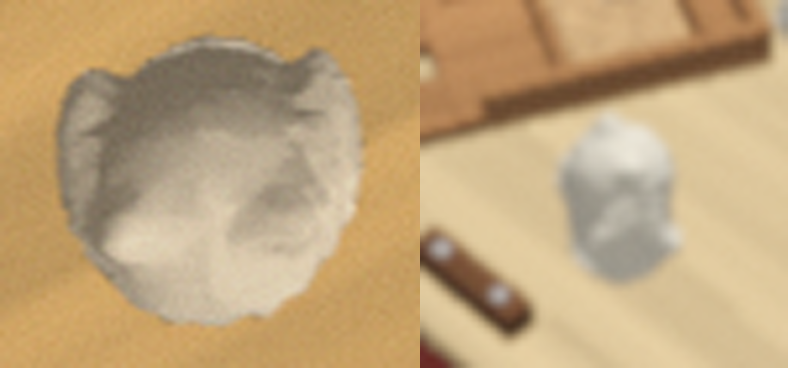

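The close crop (left: wrist, right: side) shows the owl upright. Its wings are at (85,100) and (335,80), so its wide axis lies about 5° anticlockwise of tool y. That puts the owl at about (0.520, -0.1215) with its y axis at 77° world, which is already nearly aligned with the tray. I'll descend around it.

```bash
python3 -m crank '[8.5,-0.3,-1.0,2.5,0, 8.5,0,0,3.5,-0.08, 8.5,0,0,3.5,0, 8.5,0,0,2.0,0, 8.5,0,0,0,0, 8.5,0,0,0,0, 8.5,0,0,0,0, 8.5,0,0,0,0]'
python3 - <<'E'
from h import *
w=optics.get_image("wrist");s=env.observe();R=np.array(s["tool_rot"])
print(s["position"],"to owl, tool cm",R.T@(np.array([.520,-.1215,.021])-s["position"])*100, np.degrees(np.arctan2(R[1,1],R[0,1])),s["ft_force"])
save(w,"w3.png",1.55)
E
```

```text
time_s: 4.22
position: [0.5214, -0.1228, 0.0582]
tool_rot: [[-0.973, 0.229, 0.003], [0.229, 0.973, -0.002], [-0.003, -0.001, -1.0]]
ft_force: [0.9, -0.4, 0.0]
grip_width: 0.0851
gripper_force: 0.0
[ 0.52126261 -0.12281591  0.05802191] to owl, tool cm [0.16480687 0.10170817 3.70161743] 76.73106981333697 [-0.0703308  -0.82065883  0.02837038]
```

View pics/w3.png

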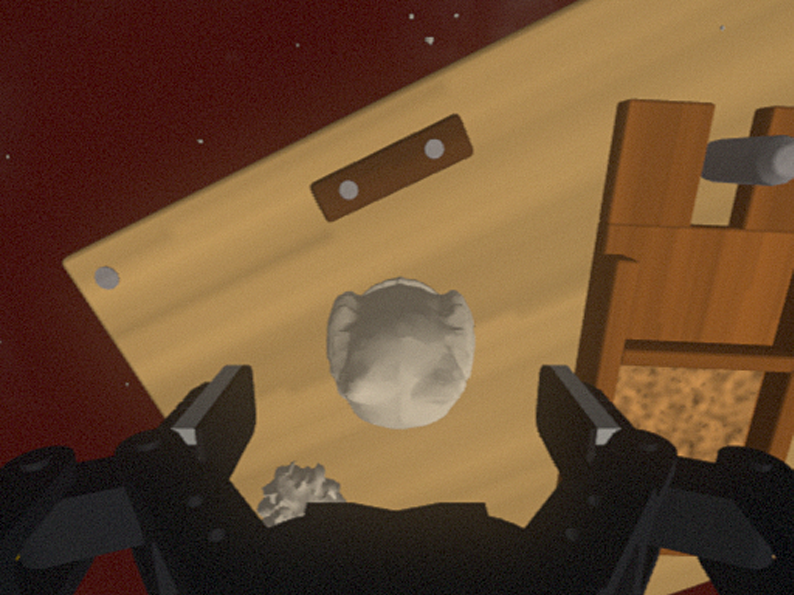

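Both fingers straddle the owl symmetrically: the owl is at (401,350) and the fingers at 250 and 540. I'll descend the rest, close, and lift.

```bash
python3 -m crank '[8.5,0.2,0.1,1.7,0, 8.5,0,0,2.0,0, 8.5,0,0,0,0, 5,0,0,0,0, 4,0,0,0,0, 4,0,0,0,0, 4,0,0,0,0, 4,0,0,0,0]' 30; python3 -m crank '[4,0,0,0,0, 4,0,0,0,0, 4,0,0,0,0, 4,0,0,0,0, 4,0,0,-0.5,0, 4,0,0,-1.5,0, 4,0,0,-2,0, 4,0,0,-1,0]'
python3 - <<'E'
from h import *
w=optics.get_image("wrist");s=env.observe()
import pickle;pickle.dump((w,s["position"],s["tool_rot"]),open("w4.pkl","wb"))
print(s["position"],s["grip_width"],s["gripper_force"],find(w,"table_owl"));save(w,"w4.png",1.55)
E
```

```text
time_s: 4.93
position: [0.5194, -0.1216, 0.021]
tool_rot: [[-0.973, 0.23, 0.002], [0.23, 0.973, -0.001], [-0.003, -0.001, -1.0]]
ft_force: [-1.8, 0.5, 5.6]
grip_width: 0.0515
gripper_force: 30.6
time_s: 5.6
position: [0.5196, -0.1215, 0.0719]
tool_rot: [[-0.973, 0.23, 0.003], [0.23, 0.973, -0.001], [-0.003, -0.001, -1.0]]
ft_force: [0.3, -0.3, 0.1]
grip_width: 0.0515
gripper_force: 31.6
[ 0.52013429 -0.12171915  0.07294062] 0.05157440285392519 31.56097390805371 [(0.78, array([254.3, 264.7]))]
```

View pics/w4.png

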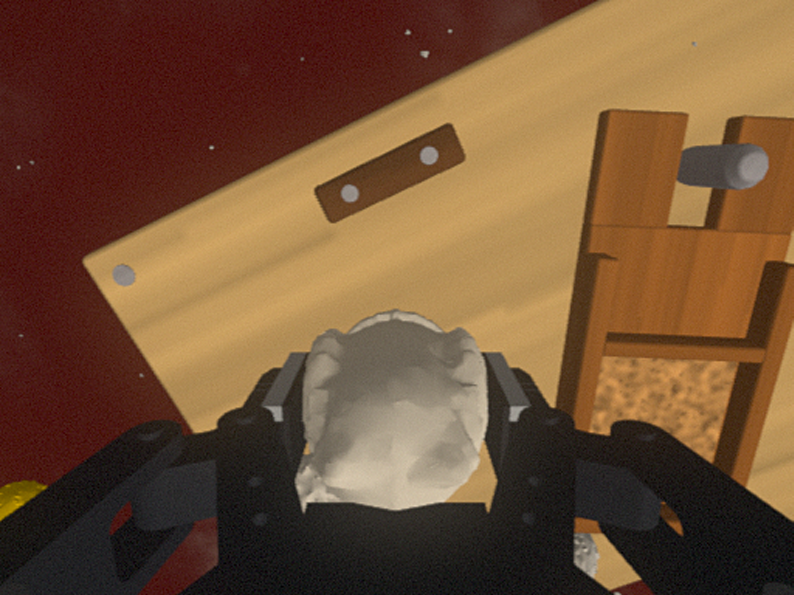

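The grip holds (51.5 mm, 31 N) and the owl hangs upright between the pads. I'll check the owl's fore-aft offset in the grip, cross-check the tray pose from w2, and work out the move.

```bash
cat > fit2.py <<'E'
from h import *
import pickle
from scipy.optimize import least_squares
np.set_printoptions(precision=4,suppress=True)
w,pos,R=pickle.load(open("w4.pkl","rb"));R=np.array(R);pos=np.array(pos)
for z in(.062,.075,.09): print("front edge tool cm",z,R.T@(at(w,np.array([395,311])/1.55,z)-pos)*100)
p=pickle.load(open("w2.pkl","rb"))
def M(v,X):
    X=np.atleast_2d(X).astype(float)/1000;c,s=np.cos(v[2]),np.sin(v[2])
    return np.c_[X[:,:2]@np.array([[c,s],[-s,c]])+v[:2],X[:,2]]
U=np.array([[503,122],[647,117],[629,412],[504,219],[646,214]])/1.55
X=[[-36,-42,20],[-36,42,20],[150,42,32],[20,-42,32],[20,42,32]]
r=least_squares(lambda v:np.ravel([px(p,x)-u for x,u in zip(M(v,X),U)]),[.5,.008,-.27]);t=r.x
print("tray w2",t,np.degrees(t[2]));print(r.fun.reshape(-1,2))
t1=np.load("bt.npz")["t"];tm=(t+t1)/2;b=np.load("bt.npz")["b"];np.savez("bt.npz",b=b,t=tm)
for v in(t,t1,tm):
    P=M(v,[90,0,30])[0];print("pocket",P,"delta tool cm",R.T@(P-pos)*100,"turn",np.degrees(v[2])+90)
print(np.degrees(np.arctan2(R[1,1],R[0,1])))
E
python3 fit2.py
```

```text
front edge tool cm 0.062 [ 1.9306 -0.1125  1.0835]
front edge tool cm 0.075 [ 2.3416 -0.1134 -0.2188]
front edge tool cm 0.09 [ 2.8159 -0.1144 -1.7214]
tray w2 [ 0.5     0.0066 -0.2701] -15.476476401254594
[[-0.1668  0.1234]
 [-0.4993 -0.6169]
 [-0.9918 -0.7147]
 [ 0.8462  0.7819]
 [ 0.7128  0.274 ]]
pocket [ 0.5867 -0.0174  0.03  ] delta tool cm [-4.0631 11.6904  4.3025] turn 74.52352359874541
pocket [ 0.5855 -0.0162  0.03  ] delta tool cm [-3.9117 11.7756  4.3016] turn 74.10272607100465
pocket [ 0.5861 -0.0168  0.03  ] delta tool cm [-3.9875 11.733   4.3021] turn 74.31312483487503
76.72837788876704
```

```bash
python3 -m crank '[4,-0.9,2.7,0,0, 4,-1,3,0,0, 4,-1,3,0,0, 4,-1,3,0,0.042, 4,0,0,0,0, 4,0,0,0,0, 4,0,0,0,0, 4,0,0,0,0]'
cat > chk.py <<'E'
from h import *
np.set_printoptions(precision=3,suppress=True)
s=env.observe();R=np.array(s["tool_rot"]);pos=np.array(s["position"]);t=np.load("bt.npz")["t"]
P=np.array([t[0]+.09*np.cos(t[2]),t[1]+.09*np.sin(t[2]),.031])
print(pos,"to pocket cm",R.T@(P-pos)*100,"want x +0.1",np.degrees(np.arctan2(R[1,1],R[0,1])),np.degrees(t[2])+90,s["ft_force"],s["grip_width"])
E
python3 chk.py
```

```text
time_s: 6.37
position: [0.583, -0.017, 0.0689]
tool_rot: [[-0.963, 0.271, -0.001], [0.271, 0.963, 0.0], [0.001, -0.0, -1.0]]
ft_force: [-0.2, -0.0, -0.9]
grip_width: 0.0514
gripper_force: 31.6
[ 0.583 -0.017  0.069] to pocket cm [-0.292  0.104  3.791] want x +0.1 74.27241881472729 74.31312483487503 [-0.204 -0.011 -0.866] 0.051371309210495916
```

```bash
python3 -m crank '[4,-0.2,0.1,1.2,0, 4,0,0,1.2,0, 4,0,0,0.6,0, 4,0,0,0.3,0, 4,0,0,0,0, 4,0,0,0,0, 4,0,0,0,0, 4,0,0,0,0]'; python3 chk.py; python3 -m crank '[4,0,0,0.1,0, 4,0,0,0.1,0, 4,0,0,0.1,0, 4,0,0,0.05,0, 4,0,0,0,0, 4,0,0,0,0, 4,0,0,0,0, 4,0,0,0,0]'; python3 chk.py
```

```text
time_s: 7.03
position: [0.586, -0.0159, 0.0368]
tool_rot: [[-0.963, 0.27, 0.001], [0.27, 0.963, -0.0], [-0.001, 0.0, -1.0]]
ft_force: [0.2, 0.6, -0.3]
grip_width: 0.0512
gripper_force: 31.6
[ 0.586 -0.016  0.037] to pocket cm [-0.027 -0.08   0.58 ] want x +0.1 74.30861885980406 74.31312483487503 [ 0.225  0.623 -0.286] 0.051216023511635185
time_s: 7.7
position: [0.5858, -0.0158, 0.0329]
tool_rot: [[-0.963, 0.27, 0.0], [0.27, 0.963, -0.0], [-0.0, 0.0, -1.0]]
ft_force: [-0.6, -0.1, 0.1]
grip_width: 0.0514
gripper_force: 31.6
[ 0.586 -0.016  0.033] to pocket cm [-0.053 -0.084  0.187] want x +0.1 74.31241171618652 74.31312483487503 [-0.633 -0.147  0.083] 0.051407699923607005
```

```bash
python3 -m crank '[4,0,0,0.1,0, 4,0,0,0.05,0, 4,0,0,0,0, 7,0,0,0,0, 7,0,0,0,0, 7,0,0,-1,0, 7,0,0,-3,0, 7,0,0,-4,0]'; python3 -m crank '[7,0,0,-4,0, 3,0,0,-2,0, 0,2,0,0,0, 0,3,0,0,0, 0,3,0,0,0, 0,0,0,0,0, 0,0,0,0,0, 0,0,0,0,0]'
python3 - <<'E'
from h import *
w=optics.get_image("wrist");t=optics.get_image("top");s=env.observe();print(s["position"])
import pickle;pickle.dump((w,t),open("w5.pkl","wb"))
save(w,"w5.png",1.55)
E
```

```text
time_s: 8.37
position: [0.5844, -0.0156, 0.1106]
tool_rot: [[-0.963, 0.271, -0.005], [0.271, 0.963, 0.001], [0.006, -0.0, -1.0]]
ft_force: [0.7, 0.3, -0.1]
grip_width: 0.0696
gripper_force: 0.0
time_s: 9.03
position: [0.5095, 0.0056, 0.1722]
tool_rot: [[-0.963, 0.27, 0.002], [0.27, 0.963, -0.0], [-0.002, 0.0, -1.0]]
ft_force: [0.3, 0.1, -0.5]
grip_width: 0.0
gripper_force: 0.0
[0.5096913  0.00546185 0.17159085]
```

View pics/w5.png

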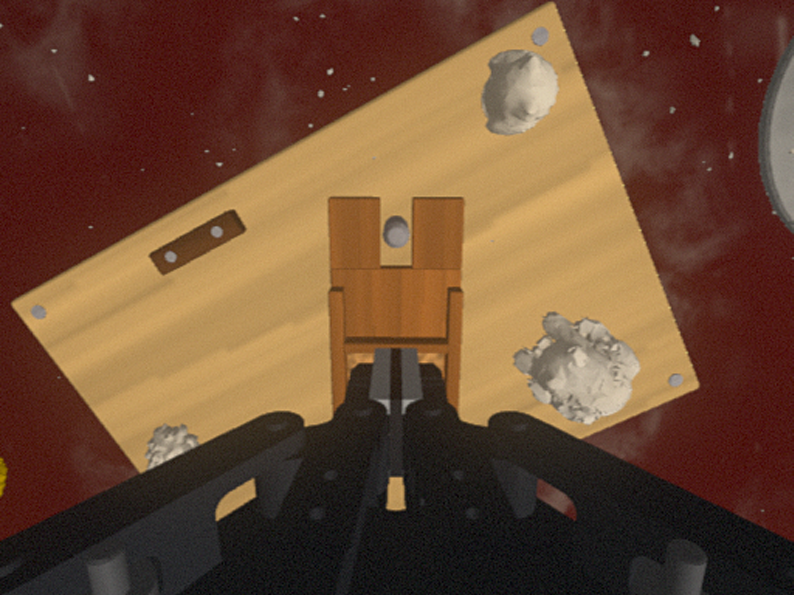

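The tray hasn't shifted and the pocket end is under the hand, where I can't see it. Before the end push I'll measure the cocoon's and frog's clearances in tray coordinates, and the owl's place, from the top camera.

```bash
cat > clr.py <<'E'
from h import *
import pickle
np.set_printoptions(precision=1,suppress=True)
_,p=pickle.load(open("w5.pkl","rb"));d=np.load("bt.npz");t,b=d["t"],d["b"]
top=cv2.imread("pics/top0.png")
def mask(bgr,c,win):
    h=cv2.cvtColor(bgr,cv2.COLOR_BGR2HSV);m=((h[...,1]<80)&(h[...,2]>80)).astype(np.uint8)
    k=np.zeros_like(m);k[c[1]-win:c[1]+win,c[0]-win:c[0]+win]=1;m*=k
    n,l,s,ce=cv2.connectedComponentsWithStats(m);i=1+np.argmax(s[1:,4]);ys,xs=np.where(l==i);return np.c_[xs,ys]
def rep(n,pp,U):
    for z in(.01,.035):
        W=np.array([at(pp,u,z)[:2] for u in U]);q=W-t[:2];c,s=np.cos(t[2]),np.sin(t[2])
        T=np.c_[q@[c,s],q@[-s,c]]*1000;r=np.hypot(*(W-b[:2]).T)*1000
        print(n,z,"tray x",T[:,0].min(),T[:,0].max(),"y",T[:,1].min(),T[:,1].max(),"r",r.min(),"world c",W.mean(0)*1000)
rep("coil",p,mask(top,(430,286),28)/1.5+0.)
rep("frog",p,mask(top,(336,299),30)/1.5)
rep("shell",p,mask(top,(473,317),24)/1.5)
w2=pickle.load(open("w2.pkl","rb"));i=np.ascontiguousarray(w2["color"][:,:,::-1])
rep("coil w2",w2,mask(i,(313,292),38))
print(find(p,"table_owl"));u=px(p,[t[0]+.09*np.cos(t[2]),t[1]+.09*np.sin(t[2]),.05]);print("expected owl px",u)
E
python3 clr.py
```

```text
coil 0.01 tray x 160.01552323930738 211.6838357678233 y -86.03173566972765 -14.466519605031326 r 177.2819469215488 world c [665.5 -90.6]
coil 0.035 tray x 154.52132756202852 205.02581730370994 y -85.32413557157561 -15.370917753480938 r 171.95580494832691 world c [659.6 -89. ]
frog 0.01 tray x 43.08239064007081 119.50889326742865 y 83.2221760035183 164.51214006291272 r 118.7122379172845 world c [611.1 106. ]
frog 0.035 tray x 40.22210030235257 114.92710476336897 y 80.11735124151072 159.57626822614196 r 114.20497828046489 world c [606.4 103.1]
shell 0.01 tray x 128.7030116442405 190.04094322767924 y -180.4187758938543 -137.82444055645098 r 208.21807750035111 world c [ 608.4 -188.7]
shell 0.035 tray x 123.91412668302681 183.87042842448622 y -177.58511858928415 -135.9502157479273 r 203.32455946032152 world c [ 603.8 -184.9]
coil w2 0.01 tray x 163.7437381983537 225.016439002282 y -86.01109737110882 -11.295685234790023 r 180.3829284377153 world c [673.3 -89.7]
coil w2 0.035 tray x 149.09262011469198 205.35084054620683 y -87.73909502455773 -19.13829776172476 r 166.7397349776794 world c [655.5 -89.8]
[]
expected owl px [261.  209.8]
```

The cocoon clears the tray's far end: its tray y is below -14 mm, and its radius from the pin is about 172 mm against the tray's 156 mm once home. I'll push the end face at tray y ≈ +14 mm, going past the end at height first.

```bash
python3 -m crank '[0,-3,0.3,0,0, 0,-4,0.3,0,0, 0,-4,0.4,0,0, 0,-4,0.3,0,0, 0,-1.2,0,0,0, 0,0,0,0,0, 0,0,0,0,0, 0,0,0,0,0]'
cat > tf.py <<'E'
from h import *
np.set_printoptions(precision=1,suppress=True)
d=np.load("bt.npz");t,b=d["t"],d["b"]
s=env.observe();R=np.array(s["tool_rot"]);pos=np.array(s["position"])
q=pos[:2]-t[:2];c,sn=np.cos(t[2]),np.sin(t[2])
print("tcp in tray mm",q@[c,sn]*1000,q@[-sn,c]*1000,"z",pos[2]*1000,"ft",np.array(s["ft_force"]))
q=pos[:2]-b[:2];c,sn=np.cos(b[2]),np.sin(b[2])
print("tcp in board mm",q@[c,sn]*1000,q@[-sn,c]*1000,"tool y deg",np.degrees(np.arctan2(R[1,1],R[0,1])),"t",s["time_s"],"q6",s["q"][5],"q",np.array(s["q"]))
E
python3 tf.py
python3 - <<'E'
from h import *
w=optics.get_image("wrist");save(w,"w6.png",1.55);import pickle;pickle.dump(w,open("w6.pkl","wb"));print(find(w,"table_owl"),find(w,"knit_coil_2"),find(w,"tray_end"))
E
```

```text
time_s: 9.85
position: [0.6675, -0.0253, 0.1712]
tool_rot: [[-0.963, 0.27, -0.001], [0.27, 0.963, 0.0], [0.001, -0.0, -1.0]]
ft_force: [0.3, 1.1, -0.5]
grip_width: -0.0002
gripper_force: 0.0
tcp in tray mm 170.68766333859548 13.863181161522887 z 171.15517491121167 ft [ 0.3  1.1 -0.5]
tcp in board mm 171.6889361449541 -72.24681579102001 tool y deg 74.3161592723149 t 9.85 q6 -86.61448679043735 q [-12.3  36.3  58.9   0.   84.8 -86.6]
[(0.61, array([241. ,  84.7])), (0.41, array([376.7,  72. ]))] [(0.82, array([193.7, 185.6])), (0.6, array([480.4, 251.6]))] [(0.71, array([240.6,  58.4]))]
```

View pics/w6.png

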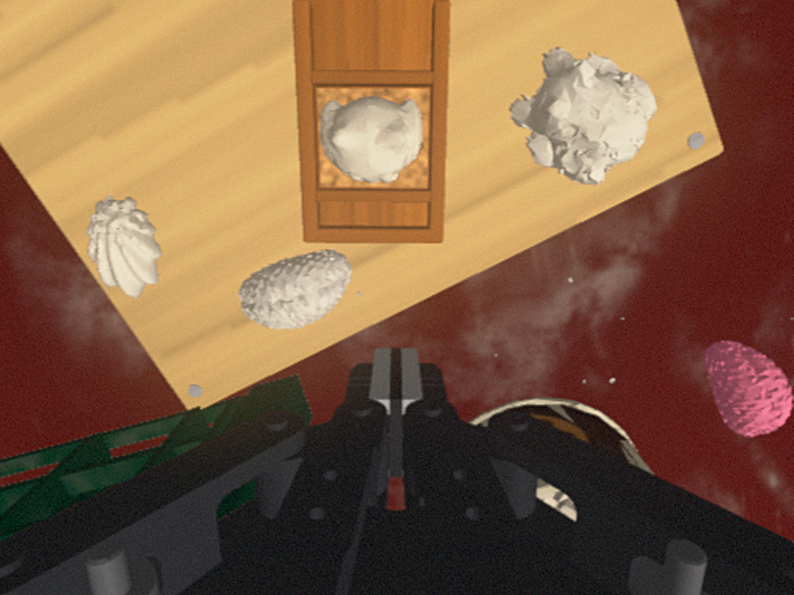

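The owl stands squarely in the pocket at (371,138). The cocoon is at (295,288), clear of the finger line at x≈395. The green crate's corner at (300,378) and the gravel bowl at (550,420) are near, so I'll locate both before descending.

Run:
```python
from h import *
np.set_printoptions(precision=3,suppress=True)
import pickle
w=pickle.load(open("w6.pkl","rb"));t=optics.get_image("top");s=optics.get_image("side")
def tri(*o):
    A=np.zeros((3,3));y=np.zeros(3);L=[]
    for p,u in o:
        c,d=ray(p,u);d/=np.linalg.norm(d);P=np.eye(3)-np.outer(d,d);A+=P;y+=P@c;L.append((P,c))
    X=np.linalg.solve(A,y);return X,[round(np.linalg.norm(P@(X-c)),3) for P,c in L]
a=lambda x,y,k:np.array([x,y])/k
print("crate base top",at(t,a(447,258,1.5),0),"side",at(s,a(488,288,1.5),0))
print("crate rim",tri((w,a(300,378,1.55)),(s,a(490,232,1.5))),tri((w,a(300,378,1.55)),(t,a(462,236,1.5))))
print("bowl rim near-right top z=.08",[at(t,a(385+40*np.cos(k),183+40*np.sin(k),1.5),.08)[:2] for k in(0,.8,1.57)])
print("bowl side rim left-bottom/base",at(s,a(449,225,1.5),.08),at(s,a(470,268,1.5),0))
print("bowl rim tri", tri((w,a(545,400,1.55)),(t,a(385,223,1.5))))
```

```text
crate base top [ 0.734 -0.123  0.   ] side [ 0.787 -0.071  0.   ]
crate rim (array([ 0.712, -0.086,  0.149]), [np.float64(0.043), np.float64(0.043)]) (array([ 0.833, -0.18 , -0.199]), [np.float64(0.023), np.float64(0.023)])
bowl rim near-right top z=.08 [array([ 0.868, -0.055]), array([ 0.801, -0.037]), array([0.77 , 0.018])]
bowl side rim left-bottom/base [0.78  0.047 0.08 ] [ 0.796 -0.005  0.   ]
bowl rim tri (array([0.773, 0.031, 0.048]), [np.float64(0.014), np.float64(0.014)])
```

```bash
python3 -m crank '[0,0.35,0,2,0, 0,0,0,2.5,0, 0,0,0,2,0, 0,0,0,0.5,0, 0,0,0,0,0, 0,0,0,0,0, 0,0,0,0,0, 0,0,0,0,0]'; python3 tf.py;  python3 -m crank '[0,0,0,1.5,0, 0,0,0,2,0, 0,0,0,2,0, 0,0,0,1.5,0, 0,0,0,0.5,0, 0,0,0,0,0, 0,0,0,0,0, 0,0,0,0,0]'; python3 tf.py
```

```text
time_s: 10.82
position: [0.6655, -0.0247, 0.1029]
tool_rot: [[-0.963, 0.27, 0.003], [0.27, 0.963, -0.001], [-0.003, 0.0, -1.0]]
ft_force: [0.2, 0.3, 0.4]
grip_width: 0.0002
gripper_force: 0.0
tcp in tray mm 168.58724174899288 13.888500493194185 z 102.87128187745245 ft [0.2 0.3 0.4]
tcp in board mm 169.8342599159393 -71.26061702395921 tool y deg 74.31436911419199 t 10.8167 q6 -86.59829067707788 q [-12.3  39.3  64.9  -0.   75.7 -86.6]
time_s: 11.48
position: [0.6657, -0.0247, 0.0279]
tool_rot: [[-0.963, 0.27, 0.002], [0.27, 0.963, -0.001], [-0.003, 0.0, -1.0]]
ft_force: [0.6, -0.4, 0.2]
grip_width: 0.0003
gripper_force: 0.0
tcp in tray mm 168.72974380712728 13.89380881959561 z 27.890589731076428 ft [ 0.6 -0.4  0.2]
tcp in board mm 169.96331317338843 -71.32128226642546 tool y deg 74.31589268702838 t 11.4833 q6 -86.59970210967579 q [-12.3  43.9  69.1  -0.   66.9 -86.6]
```

```bash
python3 -m crank '[0,0,0,1,0, 0,0,0,0,0, 0,0.3,0,0,0, 0,0.3,0,0,0, 0,0.2,0,0,0, 0,0.2,0,0,0, 0,0.2,0,0,0, 0,0,0,0,0]'; python3 tf.py;  python3 -m crank '[0,0.15,0,0,0, 0,0.15,0,0,0, 0,0.15,0,0,0, 0,0.15,0,0,0, 0,0,0,0,0, 0,0,0,0,0, 0,0,0,0,0, 0,0,0,0,0]'; python3 tf.py
```

```text
time_s: 12.15
position: [0.6531, -0.0212, 0.0165]
tool_rot: [[-0.963, 0.27, 0.0], [0.27, 0.963, -0.0], [-0.0, -0.0, -1.0]]
ft_force: [0.1, 0.6, 0.3]
grip_width: 0.0002
gripper_force: 0.0
tcp in tray mm 155.6872649862999 13.860137739915057 z 16.543606359645 ft [0.1 0.6 0.3]
tcp in board mm 158.35919666674735 -65.3671351710274 tool y deg 74.31933247705935 t 12.15 q6 -86.53502512533318 q [-12.2  43.7  71.9  -0.   64.4 -86.5]
time_s: 12.82
position: [0.6474, -0.0196, 0.0162]
tool_rot: [[-0.963, 0.27, -0.0], [0.27, 0.963, 0.0], [0.0, -0.0, -1.0]]
ft_force: [1.0, 0.3, -0.4]
grip_width: -0.0001
gripper_force: 0.4
tcp in tray mm 149.81929644510512 13.821319444794058 z 16.24410393301597 ft [ 1.   0.3 -0.4]
tcp in board mm 153.12750490040295 -62.70932349175962 tool y deg 74.31136825955323 t 12.8167 q6 -86.50036766525541 q [-12.2  43.3  73.   -0.   63.8 -86.5]
```

```bash
python3 -m crank '[0,0.1,0,0,0, 0,0.1,0,0,0, 0,0.1,0,0,0, 0,0.05,0,0,0, 0,0,0,0,0, 0,0,0,0,0, 0,0,0,0,0, 0,0,0,0,0]'; python3 tf.py|head -1;  python3 -m crank '[0,0.05,0,0,0, 0,0.05,0,0,0, 0,0.05,0,0,0, 0,0.05,0,0,0, 0,0,0,0,0, 0,0,0,0,0, 0,0,0,0,0, 0,0,0,0,0]'; python3 tf.py
python3 - <<'E'
from h import *
t=optics.get_image("top");s=optics.get_image("side")
for p in(t,s):print(find(p,"tray_end"),find(p,"slot_end"),find(p,"pivot"))
E
```

```text
time_s: 13.48
position: [0.644, -0.0186, 0.0162]
tool_rot: [[-0.963, 0.27, -0.001], [0.27, 0.963, 0.0], [0.001, -0.0, -1.0]]
ft_force: [-0.6, -0.4, 0.7]
grip_width: 0.0006
gripper_force: 0.1
tcp in tray mm 146.23029256644557 13.864696971369142 z 16.2376611751716 ft [-0.6 -0.4  0.7]
time_s: 14.15
position: [0.6423, -0.0182, 0.0163]
tool_rot: [[-0.963, 0.27, 0.0], [0.27, 0.963, 0.0], [-0.0, 0.0, -1.0]]
ft_force: [1.9, 0.6, -0.4]
grip_width: 0.0001
gripper_force: 1.0
tcp in tray mm 144.50173179692663 13.845540835535473 z 16.2881030875123 ft [ 1.9  0.6 -0.4]
tcp in board mm 148.41378839920935 -60.24803171513042 tool y deg 74.31313194927493 t 14.15 q6 -86.47240607841974 q [-12.2  42.8  74.    0.   63.2 -86.5]
[] [] [(0.62, array([294.1, 224.3]))]
[(0.65, array([231.3, 210.6]))] [(0.81, array([235.9, 209.4]))] [(0.65, array([259.6, 228.7]))]
```

```bash
python3 -m crank '[0,0.1,0,0,0, 0,0.1,0,0,0, 0,0,0,0,0, 0,0,0,0,0, 0,0,0,0,0, 0,0,0,0,0, 0,0,0,0,0, 0,0,0,0,0]'; python3 tf.py|head -1;  python3 -m crank '[0,0.1,0,0,0, 0,0.1,0,0,0, 0,0,0,0,0, 0,0,0,0,0, 0,0,0,0,0, 0,0,0,0,0, 0,0,0,0,0, 0,0,0,0,0]'; python3 tf.py
python3 - <<'E'
from h import *
import pickle
w=optics.get_image("wrist");s=optics.get_image("side");pickle.dump((w,s),open("w7.pkl","wb"))
for q in "tray_end slot_end pivot pocket".split():
  for p in(w,s): print(q,[(r[0],r[1],at(p,r[1],.01)[:2].round(4)) for r in find(p,q)])
E
```

```text
time_s: 15.22
position: [0.6421, -0.0181, 0.017]
tool_rot: [[-0.963, 0.271, 0.005], [0.271, 0.963, -0.001], [-0.005, 0.0, -1.0]]
ft_force: [8.7, -1.9, -2.3]
grip_width: -0.0002
gripper_force: 4.2
tcp in tray mm 144.30481737215868 13.829797513731625 z 17.019631013640407 ft [ 8.7 -1.9 -2.3]
time_s: 15.88
position: [0.642, -0.0181, 0.0178]
tool_rot: [[-0.963, 0.271, 0.01], [0.271, 0.963, -0.002], [-0.01, 0.001, -1.0]]
ft_force: [13.5, -3.2, -3.1]
grip_width: 0.0002
gripper_force: 7.1
tcp in tray mm 144.17498290756436 13.812314059600672 z 17.77580383834483 ft [13.5 -3.2 -3.1]
tcp in board mm 148.10821646305385 -60.127637997799916 tool y deg 74.28583807627818 t 15.8833 q6 -86.44727917936294 q [-12.2  42.5  74.5   0.   62.5 -86.4]
tray_end [(0.76, array([233.6, 166.1]), array([ 0.6027, -0.0194]))]
tray_end [(0.85, array([235.2, 210.6]), array([0.5326, 0.0016])), (0.39, array([259.8, 231.3]), array([ 0.5461, -0.0983]))]
slot_end [(0.77, array([229.9, 165.4]), array([ 0.6019, -0.0211])), (0.62, array([123.6, 167.6]), array([ 0.5885, -0.0727]))]
slot_end [(0.65, array([234. , 209.8]), array([0.5315, 0.0061]))]
pivot [(0.9, array([122.9, 168.4]), array([ 0.5888, -0.0732])), (0.43, array([475.3, 101.7]), array([0.6041, 0.0997]))]
pivot [(0.71, array([259.4, 228.3]), array([ 0.5509, -0.0891]))]
pocket [(0.8, array([243.4, 160.5]), array([ 0.6014, -0.0139]))]
pocket [(0.87, array([234.3, 210.7]), array([0.5304, 0.0026])), (0.74, array([260.9, 227.5]), array([ 0.5556, -0.0889])), (0.16, array([300.9, 239.4]), array([ 0.6156, -0.1788]))]
```

The tray hits a hard stop, stalling at 144.3 mm with the force rising to 13 N, so the fork is home. I'll back off, lift, and turn the tool a quarter turn for the side push.

```bash
python3 -m crank '[0,-0.8,0,0,0, 0,-0.4,0,-3.5,0, 0,0,0,-3.8,0.12, 0,0,0,-0.5,0.12, 0,0,0,0,0.12, 0,0,0,0,0.12, 0,0,0,0,0.12, 0,0,0,0,0.12]';  python3 -m crank '[0,0,0,0,0.12, 0,0,0,0,0.12, 0,0,0,0,0.12, 0,0,0,0,0.12, 0,0,0,0,0.12, 0,0,0,0,0.12, 0,0,0,0,0.12, 0,0,0,0,0]'
cat > sw.py <<'E'
from h import *
import sys
np.set_printoptions(precision=2,suppress=True)
b=np.load("bt.npz")["b"];th=np.radians(float(sys.argv[1])) # tray heading if home
s=env.observe();R=np.array(s["tool_rot"]);pos=np.array(s["position"])
q=pos[:2]-b[:2];c,sn=np.cos(th),np.sin(th)
print("tcp in home-tray mm",q@[c,sn]*1000,q@[-sn,c]*1000,"z",pos[2]*1000)
X=[float(v)/1000 for v in sys.argv[2:5]]
P=np.array([*(b[:2]+X[0]*np.array([c,sn])+X[1]*np.array([-sn,c])),X[2]])
print("to target, tool cm",R.T@(P-pos)*100,"yaw",np.degrees(np.arctan2(R[1,1],R[0,1])),"want",np.degrees(th),"q",np.array(s["q"]),"ft",np.array(s["ft_force"]),s["time_s"])
E
python3 sw.py -15.7 135 57 90
```

```text
time_s: 17.05
position: [0.6494, -0.0202, 0.0944]
tool_rot: [[-0.541, 0.841, -0.001], [0.841, 0.541, 0.0], [0.001, -0.001, -1.0]]
ft_force: [-0.2, 0.3, -0.3]
grip_width: -0.0
gripper_force: 0.0
time_s: 17.72
position: [0.6495, -0.0202, 0.0943]
tool_rot: [[0.264, 0.965, -0.001], [0.965, -0.264, 0.0], [-0.0, -0.001, -1.0]]
ft_force: [0.2, -0.4, 0.3]
grip_width: -0.0
gripper_force: 0.0
tcp in home-tray mm 166.92589010813796 14.598196057548051 z 94.27545082568031
to target, tool cm [ 4.26 -3.16  0.43] yaw -15.307573638229105 want -15.7 q [-12.2   38.33  68.41  -0.    73.33   3.11] ft [ 0.22 -0.38  0.3 ] 17.7167
```

```bash
cat > hd.py <<'E'
from h import *
import sys
np.set_printoptions(precision=2,suppress=True)
b=np.load("bt.npz")["b"]
def heading(p,lo,hi,dx=(0,),verbose=0):
    hsv=cv2.cvtColor(p["color"],cv2.COLOR_RGB2HSV).astype(int)
    im=p["color"].astype(int)
    tray=((im[...,0]-im[...,2])>45)&(im[...,1]*1.0/np.maximum(im[...,0],1)<.70)&(im[...,1]*1.0/np.maximum(im[...,0],1)>.38)
    board=((im[...,0]-im[...,2])>45)&(im[...,1]*1.0/np.maximum(im[...,0],1)>=.70)
    best=[]
    for d in dx:
      for a in np.arange(lo,hi,.25):
        th=np.radians(a);R=np.array([[np.cos(th),-np.sin(th)],[np.sin(th),np.cos(th)]])
        def poly(x0,x1,y0,y1,z):
            return np.array([px(p,[*(b[:2]+R@(np.array(v)/1000)),z]) for v in((x0+d,y0),(x1+d,y0),(x1+d,y1),(x0+d,y1))])
        m=np.zeros(tray.shape,np.uint8)
        for y0,y1 in((-42,-33),(33,42)): cv2.fillPoly(m,[poly(20,150,y0,y1,.032).round().astype(np.int32)],1)
        cv2.fillPoly(m,[poly(141,150,-42,42,.032).round().astype(np.int32)],1)
        cv2.fillPoly(m,[poly(8,60,-42,42,.02).round().astype(np.int32)],1)
        o=np.zeros(tray.shape,np.uint8)
        cv2.fillPoly(o,[poly(-36,170,-60,60,.01).round().astype(np.int32)],1)
        inn=np.zeros(tray.shape,np.uint8);cv2.fillPoly(inn,[poly(-36,150,-42,42,.01).round().astype(np.int32)],1);cv2.fillPoly(inn,[poly(-36,150,-42,42,.032).round().astype(np.int32)],1)
        ring=(o==1)&(inn==0)
        best.append(((m*tray).sum()-(m*board).sum()+(ring&board).sum()-(ring&tray).sum(),a,d,(m*tray).sum()))
    best.sort(reverse=True);return best[:4]
if __name__=="__main__":
    lo,hi=map(float,sys.argv[1:3])
    for n in("wrist","top","side"): print(n,[tuple(np.round(x,2)) for x in heading(optics.get_image(n),lo,hi,(-2,-1,0,1,2))])
E
python3 - <<'E'
from hd import *
import pickle
w5,t5=pickle.load(open("w5.pkl","rb"))
print("check w5 (expect -15.7, +14)",heading(w5,-22,-8,(10,12,14,16)))
E
python3 hd.py -25 -5
```

```text
check w5 (expect -15.7, +14) [(np.float64(9040.0), np.float64(-15.5), 14, np.uint64(4939)), (np.float64(9016.0), np.float64(-15.25), 12, np.uint64(4950)), (np.float64(8988.0), np.float64(-15.5), 12, np.uint64(4941)), (np.float64(8980.0), np.float64(-15.0), 10, np.uint64(4996))]
wrist [(np.float64(18886.0), np.float64(-15.0), np.float64(-1.0), np.float64(10344.0)), (np.float64(18882.0), np.float64(-15.25), np.float64(-2.0), np.float64(10365.0)), (np.float64(18879.0), np.float64(-15.0), np.float64(-2.0), np.float64(10375.0)), (np.float64(18815.0), np.float64(-14.75), np.float64(-2.0), np.float64(10371.0))]
top [(np.float64(1.8446744073709552e+19), np.float64(-5.25), np.float64(2.0), np.float64(0.0)), (np.float64(1.8446744073709552e+19), np.float64(-5.25), np.float64(1.0), np.float64(0.0)), (np.float64(1.8446744073709552e+19), np.float64(-5.25), np.float64(0.0), np.float64(0.0)), (np.float64(1.8446744073709552e+19), np.float64(-5.25), np.float64(-1.0), np.float64(0.0))]
side [(np.float64(1.8446744073709552e+19), np.float64(-5.25), np.float64(2.0), np.float64(28.0)), (np.float64(1.8446744073709552e+19), np.float64(-5.25), np.float64(1.0), np.float64(24.0)), (np.float64(1.8446744073709552e+19), np.float64(-5.25), np.float64(0.0), np.float64(23.0)), (np.float64(1.8446744073709552e+19), np.float64(-5.25), np.float64(-1.0), np.float64(23.0))]hd.py:24: RuntimeWarning: overflow encountered in scalar subtract
  best.append(((m*tray).sum()-(m*board).sum()+(ring&board).sum()-(ring&tray).sum(),a,d,(m*tray).sum()))
```

The colour-fit checker reproduces the known pose, and now gives heading -15° with the offset from home about 0. Now to the +y side of the tray.

```bash
python3 -m crank '[0,2,-1.5,0,0, 0,2.3,-1.5,0,0, 0,0.2,-0.2,0,0, 0,0,0,0,0, 0,0,0,0,0, 0,0,0,0,0, 0,0,0,0,0, 0,0,0,0,0]'; python3 sw.py -15 133 59 18
```

```text
time_s: 18.53
position: [0.631, 0.0306, 0.0942]
tool_rot: [[0.261, 0.965, 0.0], [0.965, -0.261, -0.0], [-0.0, 0.0, -1.0]]
ft_force: [-0.3, -1.0, 0.5]
grip_width: -0.0002
gripper_force: 0.0
tcp in home-tray mm 136.08275228787494 56.88250704870577 z 94.24030009312123
to target, tool cm [ 0.21 -0.31  7.62] yaw -15.103115731523891 want -14.999999999999998 q [-7.94 36.68 71.85 -0.   71.47  7.17] ft [-0.28 -0.98  0.55] 18.5333
```

```bash
python3 -m crank '[0,0.2,-0.3,2,0, 0,0,0,2.5,0, 0,0,0,2,0, 0,0,0,1,0, 0,0,0,0,0, 0,0,0,0,0, 0,0,0,0,0, 0,0,0,0,0]'; python3 sw.py -15 133 54 17
```

```text
time_s: 19.2
position: [0.6292, 0.034, 0.0207]
tool_rot: [[0.26, 0.966, 0.002], [0.966, -0.26, -0.0], [0.0, 0.002, -1.0]]
ft_force: [-0.2, -0.1, 0.8]
grip_width: -0.0002
gripper_force: 0.0
tcp in home-tray mm 133.4747289864453 59.62819671781304 z 20.741021806646174
to target, tool cm [-0.56 -0.05  0.37] yaw -15.072826989723595 want -14.999999999999998 q [-7.66 41.47 76.24 -0.   62.15  7.42] ft [-0.15 -0.1   0.84] 19.2
```

```bash
python3 -m crank '[0,-0.4,0,0.3,0, 0,-0.4,0,0,0, 0,-0.54,0.19,0,0.04, 0,-0.54,0.19,0,0.04, 0,-0.54,0.19,0,0.04, 0,-0.54,0.19,0,0.04, 0,-0.54,0.19,0,0.04, 0,-0.54,0.19,0,0.04]'; python3 sw.py -28.75 133 51 17; python3 hd.py -40 -10 2>/dev/null | head -1
```

```text
time_s: 19.87
position: [0.6257, -0.0085, 0.0166]
tool_rot: [[0.484, 0.875, 0.001], [0.875, -0.484, 0.0], [0.0, 0.001, -1.0]]
ft_force: [0.9, 0.6, -0.5]
grip_width: -0.0002
gripper_force: 0.6
tcp in home-tray mm 132.83412961877465 50.75532211010984 z 16.58735465071454
to target, tool cm [ 0.02  0.02 -0.04] yaw -28.946642862160246 want -28.75 q [-11.6   41.48  77.14   0.01  61.33  17.34] ft [ 0.87  0.63 -0.45] 19.8667
wrist [(np.float64(19698.0), np.float64(-23.5), np.float64(0.0), np.float64(7952.0)), (np.float64(19683.0), np.float64(-23.5), np.float64(1.0), np.float64(7845.0)), (np.float64(19593.0), np.float64(-24.25), np.float64(1.0), np.float64(7796.0)), (np.float64(19564.0), np.float64(-23.25), np.float64(1.0), np.float64(7813.0))]
```

```bash
sed -i 's/np.uint8);cv2.fillPoly(inn/np.uint8);cv2.fillPoly(inn/; s/best.append(((m\*tray)/m=m.astype(int);best.append(((m*tray)/' hd.py; python3 hd.py -40 -10
python3 - <<'E'
from hd import *
p=optics.get_image("wrist")
for a in(-22,-23.5,-25,-27,-28.5,-30): print(a,heading(p,a,a+.1,(0,))[0])
for f in "xy": pass
# bright-side scan: along line tray x=60 (pushed frame -28.75), colours at z=.032/.02 for y from -60..60
th=np.radians(-28.75);R=np.array([[np.cos(th),-np.sin(th)],[np.sin(th),np.cos(th)]])
for x,z in((0,.02),(40,.032)):
    print(x,[(y,tuple(int(k) for k in p["color"][int(v),int(u)])) for y in range(-66,67,6) for u,v in [px(p,[*(b[:2]+R@(np.array([x,y])/1000)),z])] if 0<=u<512 and 0<=v<384])
E
```

```text
wrist [(np.float64(19528.0), np.float64(-23.25), np.float64(0.0), np.float64(7883.0)), (np.float64(19501.0), np.float64(-24.0), np.float64(1.0), np.float64(7756.0)), (np.float64(19485.0), np.float64(-24.75), np.float64(-1.0), np.float64(7918.0)), (np.float64(19470.0), np.float64(-23.25), np.float64(1.0), np.float64(7751.0))]
top [(np.float64(576.0), np.float64(-28.75), np.float64(-1.0), np.float64(160.0)), (np.float64(571.0), np.float64(-29.0), np.float64(-2.0), np.float64(160.0)), (np.float64(569.0), np.float64(-29.0), np.float64(-1.0), np.float64(160.0)), (np.float64(562.0), np.float64(-29.25), np.float64(-1.0), np.float64(157.0))]
side [(np.float64(59.0), np.float64(-34.5), np.float64(-1.0), np.float64(79.0)), (np.float64(57.0), np.float64(-34.5), np.float64(2.0), np.float64(79.0)), (np.float64(45.0), np.float64(-34.5), np.float64(0.0), np.float64(79.0)), (np.float64(43.0), np.float64(-34.25), np.float64(2.0), np.float64(75.0))]
-22 (np.int64(18616), np.float64(-22.0), 0, np.int64(7569))
-23.5 (np.int64(19101), np.float64(-23.5), 0, np.int64(7736))
-25 (np.int64(18900), np.float64(-25.0), 0, np.int64(7523))
-27 (np.int64(17442), np.float64(-27.0), 0, np.int64(6757))
-28.5 (np.int64(16209), np.float64(-28.5), 0, np.int64(6269))
-30 (np.int64(15142), np.float64(-30.0), 0, np.int64(5857))
0 [(-36, (34, 31, 27)), (-30, (32, 31, 28)), (-24, (30, 26, 32)), (-18, (37, 34, 38)), (-12, (43, 35, 38)), (-6, (77, 71, 70)), (0, (100, 91, 89)), (6, (107, 102, 97)), (12, (142, 84, 36)), (18, (125, 76, 33)), (24, (125, 76, 34))]
40 [(-24, (58, 54, 60)), (-18, (58, 56, 56)), (-12, (62, 60, 63)), (-6, (66, 62, 60)), (0, (38, 35, 35)), (6, (47, 37, 38)), (12, (42, 31, 29)), (18, (149, 86, 40)), (24, (152, 91, 32)), (30, (149, 86, 31)), (36, (137, 83, 35)), (42, (114, 70, 33)), (48, (115, 68, 30)), (54, (183, 146, 91)), (60, (185, 145, 88)), (66, (188, 150, 93))]
```

The top camera gives -28.75° at home, which matches the finger contact. The low wrist view is biased by the tray's side wall, so I'll ignore it here. Continuing the arc.

```bash
python3 -m crank '[0,-0.54,0.19,0,0.04, 0,-0.54,0.19,0,0.04, 0,-0.54,0.19,0,0.04, 0,-0.54,0.19,0,0.04, 0,-0.54,0.19,0,0.04, 0,-0.54,0.19,0,0.04, 0,-0.54,0.19,0,0.04, 0,-0.54,0.19,0,0.04]'; python3 sw.py -47.1 133 51 17; python3 hd.py -65 -25 | sed -n 2p
```

```text
time_s: 20.88
position: [0.612, -0.0514, 0.0164]
tool_rot: [[0.734, 0.679, 0.001], [0.679, -0.734, -0.0], [0.001, 0.001, -1.0]]
ft_force: [1.5, 0.9, -0.5]
grip_width: -0.0001
gripper_force: 0.5
tcp in home-tray mm 132.23096649413006 50.80350419596439 z 16.424049964837906
to target, tool cm [ 0.02  0.08 -0.06] yaw -47.21682988518849 want -47.1 q [-15.83  40.61  79.24   0.01  60.1   31.38] ft [ 1.5   0.92 -0.54] 20.8833
top [(np.float64(271.0), np.float64(-65.0), np.float64(2.0), np.float64(11.0)), (np.float64(270.0), np.float64(-55.75), np.float64(-1.0), np.float64(12.0)), (np.float64(268.0), np.float64(-63.25), np.float64(2.0), np.float64(12.0)), (np.float64(262.0), np.float64(-56.25), np.float64(2.0), np.float64(10.0))]
```

```bash
python3 -m crank '[0,-0.54,0.19,0,0.04, 0,-0.54,0.19,0,0.04, 0,-0.54,0.19,0,0.04, 0,-0.54,0.19,0,0.04, 0,-0.54,0.19,0,0.04, 0,-0.54,0.19,0,0.04, 0,-0.54,0.19,0,0.04, 0,-0.54,0.19,0,0.04]'; python3 sw.py -65.4 133 51 17; python3 hd.py -85 -45 | sed -n 2p
```

```text
time_s: 21.7
position: [0.5853, -0.088, 0.0164]
tool_rot: [[0.91, 0.415, 0.001], [0.415, -0.91, 0.0], [0.001, 0.0, -1.0]]
ft_force: [0.2, 1.1, -0.7]
grip_width: 0.0001
gripper_force: 0.5
tcp in home-tray mm 131.79533676923145 50.18384396555402 z 16.38158525222639
to target, tool cm [ 0.08  0.12 -0.06] yaw -65.4776292060316 want -65.4 q [-20.01  38.96  83.18   0.02  57.83  45.46] ft [ 0.23  1.13 -0.67] 21.7
top [(np.float64(275.0), np.float64(-82.75), np.float64(2.0), np.float64(4.0)), (np.float64(258.0), np.float64(-82.75), np.float64(-1.0), np.float64(4.0)), (np.float64(258.0), np.float64(-83.5), np.float64(1.0), np.float64(6.0)), (np.float64(257.0), np.float64(-83.0), np.float64(2.0), np.float64(6.0))]
```

```bash
python3 -m crank '[0,-0.54,0.2,0,0.04, 0,-0.54,0.2,0,0.04, 0,-0.54,0.2,0,0.04, 0,-0.27,0.1,0,0.02, 0,-0.27,0.1,0,0.02, 0,0,0,0,0, 0,0,0,0,0, 0,0,0,0,0]'; python3 sw.py -78.4 133 51 17; python3 -m crank '[0,-0.2,0.07,0,0.015, 0,-0.2,0.07,0,0.015, 0,-0.15,0.05,0,0.01, 0,-0.1,0.02,0,0.005, 0,0,0,0,0, 0,0,0,0,0, 0,0,0,0,0, 0,0,0,0,0]'; python3 sw.py -78.4 133 51 17
```

```text
time_s: 22.52
position: [0.5678, -0.1033, 0.0163]
tool_rot: [[0.964, 0.266, -0.0], [0.266, -0.964, 0.0], [-0.0, -0.0, -1.0]]
ft_force: [-0.7, -0.3, 0.1]
grip_width: -0.0001
gripper_force: 0.0
tcp in home-tray mm 128.58339488121598 58.37418692048088 z 16.283661710252332
to target, tool cm [-0.77  0.39 -0.07] yaw -74.5895820863856 want -78.4 q [-22.06  37.92  85.7   -0.    56.39  52.54] ft [-0.7  -0.29  0.08] 22.5167
time_s: 23.18
position: [0.563, -0.1069, 0.0166]
tool_rot: [[0.975, 0.22, 0.002], [0.22, -0.975, 0.0], [0.002, 0.0, -1.0]]
ft_force: [5.3, 3.8, -0.4]
grip_width: -0.0002
gripper_force: 2.7
tcp in home-tray mm 131.17940067561287 52.85598205183399 z 16.583577163448386
to target, tool cm [-0.19  0.18 -0.04] yaw -77.27335714024453 want -78.4 q [-22.62  37.55  86.52   0.08  55.8   54.61] ft [ 5.29  3.83 -0.43] 23.1833
```

```bash
python3 -m crank '[0,-0.1,0,0,0.01, 0,-0.1,0,0,0, 0,0,0,0,0, 0,0,0,0,0, 0,0,0,0,0, 0,0,0,0,0, 0,0,0,0,0, 0,0,0,0,0]'; python3 sw.py -78.4 133 51 17
```

```text
time_s: 23.85
position: [0.5628, -0.1072, 0.0172]
tool_rot: [[0.978, 0.21, 0.007], [0.21, -0.978, 0.0], [0.007, 0.001, -1.0]]
ft_force: [12.1, 6.3, -0.6]
grip_width: 0.0001
gripper_force: 6.3
tcp in home-tray mm 131.3705899705081 52.65629153897998 z 17.20354238527765
to target, tool cm [-0.17  0.16  0.02] yaw -77.86372415489946 want -78.4 q [-22.69  37.41  86.71   0.19  55.51  55.06] ft [12.13  6.25 -0.59] 23.85
```

The tray is stopped hard against the fence at 13 N. The finger's friction may have drawn it slightly off the pin, so I'll go over to the far end for a last push home.

```bash
python3 -m crank '[0,0.6,0,0,0, 0,0.4,0,-3.5,0, 0,0,0,-4,0, 0,-2,2,0,0, 0,-2.2,1.5,0,0, 0,-2.2,0.8,0,0, 0,0,0,0,0, 0,0,0,0,0]'; python3 sw.py -78.4 174 0 18; python3 hd.py -88 -68
```

```text
time_s: 24.52
position: [0.5157, -0.1616, 0.0915]
tool_rot: [[0.978, 0.209, -0.001], [0.209, -0.978, 0.0], [-0.001, -0.0, -1.0]]
ft_force: [-0.3, 1.4, 0.2]
grip_width: -0.0
gripper_force: 0.0
tcp in home-tray mm 175.20258699713116 -4.417160387051392 z 91.45597999670463
to target, tool cm [ 0.45 -0.11  7.35] yaw -77.92122958600268 want -78.4 q [-29.95  29.11  87.76  -0.01  63.17  47.97] ft [-0.34  1.4   0.2 ] 24.5167
wrist [(np.float64(21056.0), np.float64(-78.0), np.float64(-1.0), np.float64(11646.0)), (np.float64(20953.0), np.float64(-78.0), np.float64(0.0), np.float64(11416.0)), (np.float64(20879.0), np.float64(-78.25), np.float64(-1.0), np.float64(11530.0)), (np.float64(20869.0), np.float64(-78.0), np.float64(-2.0), np.float64(11584.0))]
top [(np.float64(1029.0), np.float64(-77.5), np.float64(0.0), np.float64(552.0)), (np.float64(1025.0), np.float64(-77.75), np.float64(-1.0), np.float64(559.0)), (np.float64(1023.0), np.float64(-77.75), np.float64(0.0), np.float64(549.0)), (np.float64(1019.0), np.float64(-77.75), np.float64(-2.0), np.float64(550.0))]
side [(np.float64(360.0), np.float64(-86.25), np.float64(2.0), np.float64(84.0)), (np.float64(356.0), np.float64(-83.75), np.float64(-2.0), np.float64(77.0)), (np.float64(351.0), np.float64(-84.75), np.float64(0.0), np.float64(74.0)), (np.float64(350.0), np.float64(-83.25), np.float64(2.0), np.float64(84.0))]
```

```bash
python3 -m crank '[0,0,0,2,0, 0,0,0,2.5,0, 0,0,0,2,0, 0,0,0,0.8,0, 0,0,-0.3,0,0, 0,0,-0.3,0,0, 0,0,0,0,0, 0,0,0,0,0]'; python3 sw.py -78.4 164 -4 17; python3 -m crank '[0,0,-0.1,0,0, 0,0,-0.1,0,0, 0,0,-0.1,0,0, 0,0,-0.05,0,0, 0,0,-0.05,0,0, 0,0,0,0,0, 0,0,0,0,0, 0,0,0,0,0]'; python3 sw.py -78.4 164 -4 17
```

```text
time_s: 25.33
position: [0.5157, -0.1551, 0.0195]
tool_rot: [[0.977, 0.212, 0.002], [0.212, -0.977, -0.001], [0.002, 0.001, -1.0]]
ft_force: [-0.3, -0.3, 0.1]
grip_width: 0.0001
gripper_force: 0.0
tcp in home-tray mm 168.8457139972067 -3.069395053831918 z 19.501730602448585
to target, tool cm [-0.09 -0.49  0.25] yaw -77.77243080585646 want -78.4 q [-29.34  34.89  92.18  -0.    52.81  48.44] ft [-0.28 -0.3   0.06] 25.3333
time_s: 26.0
position: [0.5143, -0.1513, 0.0183]
tool_rot: [[0.977, 0.211, 0.0], [0.211, -0.977, -0.0], [0.0, 0.0, -1.0]]
ft_force: [0.0, 1.0, -0.1]
grip_width: -0.0002
gripper_force: 0.0
tcp in home-tray mm 164.83089554987262 -3.7283552042778223 z 18.31835807230205
to target, tool cm [-0.03 -0.08  0.13] yaw -77.8113249817354 want -78.4 q [-29.05  34.87  92.56  -0.    52.58  48.76] ft [ 0.02  0.97 -0.14] 26.0
```

```bash
python3 -m crank '[0,0,-0.1,0,0, 0,0,-0.1,0,0, 0,0,0,0,0, 0,0,0,0,0, 0,0,0,0,0, 0,0,0,0,0, 0,0,0,0,0, 0,0,0,0,0]'; python3 sw.py -78.4 164 -4 17; python3 -m crank '[0,0,-0.1,0,0, 0,0,-0.1,0,0, 0,0,0,0,0, 0,0,0,0,0, 0,0,0,0,0, 0,0,0,0,0, 0,0,0,0,0, 0,0,0,0,0]'; python3 sw.py -78.4 164 -4 17
```

```text
time_s: 26.67
position: [0.5139, -0.1493, 0.0183]
tool_rot: [[0.977, 0.211, 0.0], [0.211, -0.977, -0.0], [0.0, 0.0, -1.0]]
ft_force: [-0.6, 0.3, 0.2]
grip_width: -0.0002
gripper_force: 0.0
tcp in home-tray mm 162.81917770578235 -3.751999642714672 z 18.33611356697075
to target, tool cm [-0.03  0.12  0.13] yaw -77.81144932378113 want -78.4 q [-28.89  34.8   92.71   0.    52.48  48.92] ft [-0.59  0.29  0.19] 26.6667
time_s: 27.33
position: [0.5136, -0.1477, 0.0184]
tool_rot: [[0.977, 0.211, 0.001], [0.211, -0.977, -0.001], [0.0, 0.001, -1.0]]
ft_force: [0.5, -5.4, -1.4]
grip_width: -0.0
gripper_force: 2.6
tcp in home-tray mm 161.1887750883269 -3.647211212390469 z 18.411293639550312
to target, tool cm [-0.04  0.28  0.14] yaw -77.8117576318204 want -78.4 q [-28.74  34.73  92.85  -0.02  52.37  49.09] ft [ 0.47 -5.37 -1.42] 27.3333
```

```bash
python3 -m crank '[0,0,-0.1,0,0, 0,0,-0.1,0,0, 0,0,0,0,0, 0,0,0,0,0, 0,0,0,0,0, 0,0,0,0,0, 0,0,0,0,0, 0,0,0,0,0]'; python3 sw.py -78.4 164 -4 17; python3 -m crank '[0,0,0.4,0,0, 0,0,0.8,0,0, 0,0,0.5,-3,0, 0,0,0,-4,0, 0,0,0,-4,0, 0,0,0,-3,0, 0,0,0,0,0, 0,0,0,0,0]'; python3 hd.py -88 -68
```

```text
time_s: 28.0
position: [0.5141, -0.1472, 0.0188]
tool_rot: [[0.977, 0.211, 0.003], [0.211, -0.977, -0.003], [0.002, 0.004, -1.0]]
ft_force: [1.9, -11.6, -2.2]
grip_width: 0.0003
gripper_force: 5.9
tcp in home-tray mm 160.82633964372494 -3.1279248821026484 z 18.821983113011058
to target, tool cm [-0.09  0.32  0.18] yaw -77.80860974174017 want -78.4 q [-28.63  34.66  92.91  -0.12  52.19  49.25] ft [  1.88 -11.63  -2.18] 28.0
time_s: 28.67
position: [0.5168, -0.162, 0.1595]
tool_rot: [[0.977, 0.211, 0.002], [0.211, -0.977, -0.001], [0.002, 0.001, -1.0]]
ft_force: [-0.1, -0.1, -0.8]
grip_width: -0.0002
gripper_force: 0.0
wrist [(np.float64(14351.0), np.float64(-78.5), np.float64(-2.0), np.float64(7481.0)), (np.float64(14344.0), np.float64(-78.0), np.float64(-2.0), np.float64(7451.0)), (np.float64(14335.0), np.float64(-78.75), np.float64(-2.0), np.float64(7436.0)), (np.float64(14292.0), np.float64(-78.0), np.float64(-1.0), np.float64(7421.0))]
top [(np.float64(1065.0), np.float64(-77.5), np.float64(0.0), np.float64(552.0)), (np.float64(1061.0), np.float64(-77.75), np.float64(-2.0), np.float64(553.0)), (np.float64(1060.0), np.float64(-75.0), np.float64(-2.0), np.float64(548.0)), (np.float64(1058.0), np.float64(-76.25), np.float64(-1.0), np.float64(536.0))]
side [(np.float64(380.0), np.float64(-86.25), np.float64(2.0), np.float64(85.0)), (np.float64(365.0), np.float64(-83.75), np.float64(-2.0), np.float64(74.0)), (np.float64(362.0), np.float64(-84.75), np.float64(0.0), np.float64(70.0)), (np.float64(359.0), np.float64(-83.5), np.float64(-2.0), np.float64(74.0))]
```

```bash
python3 -m crank '[0,2,-1.5,0,0, 0,2.5,-2.1,0,0, 0,2.5,-2.1,0,0.01, 0,0,0,2,0, 0,0,0,3,0, 0,0,0,2,0, 0,0,0,0,0, 0,0,0,0,0]'; python3 sw.py -78.4 118 64 17
```

```text
time_s: 29.48
position: [0.5723, -0.0913, 0.087]
tool_rot: [[0.98, 0.201, -0.004], [0.201, -0.98, 0.002], [-0.003, -0.002, -1.0]]
ft_force: [0.6, 0.1, 0.1]
grip_width: 0.0
gripper_force: 0.0
tcp in home-tray mm 117.68621435935975 65.19299954085592 z 86.9789562867602
to target, tool cm [-0.1   0.05  7.  ] yaw -78.38312699126195 want -78.4 q [-20.76  32.74  81.39   0.01  66.1   57.62] ft [0.59 0.05 0.06] 29.4833
```

```bash
python3 -m crank '[0,0,0,2,0, 0,0,0,2.5,0, 0,0,0,1.9,0, 0,0,0,0.6,0, 0,-0.5,0,0,0, 0,-0.3,0,0,0, 0,0,0,0,0, 0,0,0,0,0]'; python3 sw.py -78.4 118 52.6 17; python3 -m crank '[0,-0.15,0,0,0, 0,-0.15,0,0,0, 0,-0.1,0,0,0, 0,-0.1,0,0,0, 0,0,0,0,0, 0,0,0,0,0, 0,0,0,0,0, 0,0,0,0,0]'; python3 sw.py -78.4 118 52.6 17
```

```text
time_s: 30.15
position: [0.5656, -0.0935, 0.0198]
tool_rot: [[0.98, 0.201, 0.002], [0.201, -0.98, -0.001], [0.002, 0.001, -1.0]]
ft_force: [-0.2, -0.6, -0.2]
grip_width: 0.0002
gripper_force: 0.0
tcp in home-tray mm 118.51428593801724 58.18031578202731 z 19.812649016335364
to target, tool cm [-0.56 -0.05  0.28] yaw -78.39568207476607 want -78.4 q [-21.21  37.3   86.33   0.    56.23  57.18] ft [-0.22 -0.59 -0.24] 30.15
time_s: 30.82
position: [0.5605, -0.0942, 0.0184]
tool_rot: [[0.98, 0.201, 0.001], [0.201, -0.98, -0.0], [0.0, 0.0, -1.0]]
ft_force: [1.3, 0.1, 1.1]
grip_width: 0.0002
gripper_force: 0.9
tcp in home-tray mm 118.16523181209396 52.999189702962376 z 18.415215075449634
to target, tool cm [-0.04 -0.02  0.14] yaw -78.380800998137 want -78.4 q [-21.47  37.1   87.16   0.    55.71  56.91] ft [1.3  0.07 1.1 ] 30.8167
```

```bash
python3 -m crank '[0,-0.1,0,0,0, 0,-0.1,0,0,0, 0,0,0,0,0, 0,0,0,0,0, 0,0,0,0,0, 0,0,0,0,0, 0,0,0,0,0, 0,0,0,0,0]'; python3 sw.py -78.4 118 52.6 17
```

```text
time_s: 31.48
position: [0.5604, -0.0943, 0.0189]
tool_rot: [[0.98, 0.201, 0.005], [0.201, -0.98, -0.0], [0.005, 0.001, -1.0]]
ft_force: [9.5, 3.6, -0.1]
grip_width: 0.0001
gripper_force: 5.0
tcp in home-tray mm 118.26556337993146 52.85368387266252 z 18.865464946472397
to target, tool cm [-0.03 -0.03  0.19] yaw -78.40186074203426 want -78.4 q [-21.53  36.97  87.36   0.13  55.39  56.8 ] ft [ 9.55  3.61 -0.06] 31.4833
```

It stops at the same place with 10 N, so the tray is flush. I'll retract, check once more, and hand in.

```bash
python3 -m crank '[0,0.4,0,0,0, 0,0.8,0,0,0, 0,0,0,-3,0, 0,0,0,-4,0, 0,0,0,-4,0, 0,0,-3,-2,0, 0,0,-4,0,0, 0,0,-4,0,0]'; python3 -m crank '[0,0,-3,0,0, 0,-3,0,0,0, 0,-4,0,0,0, 0,-4,0,0,0, 0,-4,0,0,0, 0,-2,0,0,0, 0,0,0,0,0, 0,0,0,0,0]'; python3 hd.py -88 -68 | head -2
python3 - <<'E'
from h import *
b=np.load("bt.npz")["b"];th=np.radians(-78.4);d=np.array([np.cos(th),np.sin(th)])
P=b[:2]+.09*d
for n in("top","side","wrist"):
    p=optics.get_image(n);print(n,"owl",find(p,"table_owl"),"expected",px(p,[*P,.05]).round(1),
      "frog",find(p,"table_frog",1),px(p,[.608,.1045,.03]).round(1),"coil",[(r[0],at(p,r[1],.03)[:2].round(3)) for r in find(p,"knit_coil_2")])
    if n=="top":
        h=cv2.cvtColor(p["color"],cv2.COLOR_RGB2HSV);u=px(p,[*P,.06]).astype(int)
        m=(h[...,1]<80)&(h[...,2]>80);m2=np.zeros_like(m);m2[u[1]-16:u[1]+17,u[0]-16:u[0]+17]=1;ys,xs=np.where(m&m2);print("owl blob",len(xs),xs.mean(),ys.mean(),np.ptp(xs),np.ptp(ys))
E
```

```text
time_s: 32.15
position: [0.548, 0.0163, 0.1496]
tool_rot: [[0.98, 0.199, 0.002], [0.199, -0.98, -0.001], [0.002, 0.001, -1.0]]
ft_force: [0.7, 0.4, -1.0]
grip_width: 0.0001
gripper_force: 0.0
time_s: 32.82
position: [0.3752, 0.0106, 0.1487]
tool_rot: [[0.98, 0.201, 0.0], [0.201, -0.98, -0.0], [0.0, 0.0, -1.0]]
ft_force: [0.5, 0.1, 1.0]
grip_width: 0.0002
gripper_force: 0.0
wrist [(np.float64(13166.0), np.float64(-81.75), np.float64(-2.0), np.float64(9860.0)), (np.float64(13097.0), np.float64(-81.5), np.float64(-2.0), np.float64(9845.0)), (np.float64(13030.0), np.float64(-81.25), np.float64(-2.0), np.float64(9904.0)), (np.float64(12968.0), np.float64(-81.75), np.float64(-1.0), np.float64(9776.0))]
top [(np.float64(1402.0), np.float64(-79.75), np.float64(-2.0), np.float64(719.0)), (np.float64(1375.0), np.float64(-77.75), np.float64(0.0), np.float64(708.0)), (np.float64(1368.0), np.float64(-80.0), np.float64(-2.0), np.float64(713.0)), (np.float64(1363.0), np.float64(-78.75), np.float64(-2.0), np.float64(724.0))]
top owl [(0.53, array([277.3, 235. ]))] expected [277.7 239. ] frog [(0.96, array([223.5, 200.1]))] [223.4 199.6] coil [(0.77, array([ 0.586, -0.349])), (0.75, array([ 0.485, -0.351])), (0.51, array([ 0.668, -0.098]))]
owl blob 210 277.3952380952381 238.4857142857143 22 24
side owl [(0.91, array([239. , 226.7])), (0.41, array([261. , 219.7]))] expected [240.2 222.5] frog [(0.74, array([238. , 177.3]))] [239.  174.5] coil [(0.79, array([ 0.665, -0.081])), (0.65, array([ 0.48 , -0.359])), (0.61, array([ 0.581, -0.357]))]
wrist owl [(0.93, array([408.7,  42.9]))] expected [408.1  46.2] frog [] [ 186.6 -175.1] coil []
```

```bash
python3 -c "
from rig import env
print(env.close_job())"
```

```text
the job is handed in; nothing more can be done
None
```

The job is handed in at about 33 s: the larger owl stands in the tray's pocket, and the tray is parked, with the fork home on the pin and its side flush on the fence (both pushed to a hard stop); the final camera check showed the owl in place and the frog and cocoon unmoved, while the small owl, shell and rabbit were not re-measured.

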